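# Transfer a row of sample containers between racks in reverse order

### The job

Move the four sample containers from the rack with the grey inserts to the empty four-bay rack, one to a bay, in reverse order: the one that stands nearest the robot at the start goes into the bay farthest from the robot, the second nearest into the second farthest, and so on, the farthest ending up nearest. Never tip a container over, and set each one down gently, not dropped, so that it stands upright on the floor of its bay.

Things in the scene. Friction and masses are not known exactly. Their poses are not given: they have to be found in the camera images.
- tube: Loose, starts upright in its insert. Origin: centre of the underside, z up its axis. Tall slim screw-cap tube: off-white round body 30 mm in diameter up to 70 mm, above it a grey cap 34 mm in diameter from 70 to 94 mm (the top). Widest at the cap: from above only the cap shows. About 60 g. The cap is the place to grip.
- jar: Loose, starts upright in its insert. Origin: centre of the underside, z up its axis. Squat wide-mouth jar: off-white round body 40 mm in diameter up to 40 mm, above it a wide grey lid 44 mm in diameter from 40 to 64 mm (the top). From above only the lid shows, the widest of the four. About 90 g. The lid is the place to grip.
- square: Loose, starts upright in its insert. Origin: centre of the underside, z up its axis. Square bottle: off-white body 38 x 38 mm (sides along its x and y) up to 55 mm, a short neck, and a round grey cap 28 mm in diameter from 60 to 84 mm (the top). From above: a round cap on square shoulders. About 100 g. The cap is the place to grip.
- serum: Loose, starts upright in its insert. Origin: centre of the underside, z up its axis. Small round vial: off-white body 36 mm in diameter up to 40 mm, sloping shoulder to 50 mm, and a narrow grey cap 20 mm in diameter from 50 to 74 mm (the top). From above: a small cap on round shoulders. About 70 g. The cap is the place to grip.
- source_rack: First rack, full at the start: fixed low black tray, 252 mm (x, along the row) by 66 mm (y), rim 14 mm high, left or right of the robot's middle line. Origin: centre of the underside, on the work surface; x points along the row away from the robot, within about 20 degrees. Four grey inserts stand in it, centres at x = -93, -31, 31, 93 mm. Clutter between the racks is under 100 mm tall.
- target_rack: Second rack, empty at the start: fixed dark-grey tray of four open bays with black floors, 252 mm (x, along the row) by 66 mm (y), 20 mm high, walls and floor 4 mm thick. Origin: centre of the underside, on the work surface; x points along the row away from the robot, within about 20 degrees. Bays are 58 x 58 mm inside, centres at x = -93 (nearest the robot), -31, 31, 93 mm, y = 0.
- insert_tube: Light-grey plastic insert fixed in the first rack, in which the tall slim tube stands at the start: 57 x 57 mm, 14 mm high, with a 36 mm square socket whose floor is 4 mm above its underside. It stays in the rack. Origin: centre of its underside, 4 mm above the work surface; x along the row. Which of the four places in the row it has varies.
- insert_jar: Light-grey plastic insert fixed in the first rack, in which the squat jar stands at the start: 57 x 57 mm, 14 mm high, with a 46 mm square socket whose floor is 4 mm above its underside. It stays in the rack. Origin: centre of its underside, 4 mm above the work surface; x along the row. Which of the four places in the row it has varies.
- insert_square: Light-grey plastic insert fixed in the first rack, in which the square bottle stands at the start: 57 x 57 mm, 14 mm high, with a 44 mm square socket whose floor is 4 mm above its underside. It stays in the rack. Origin: centre of its underside, 4 mm above the work surface; x along the row. Which of the four places in the row it has varies.
- insert_serum: Light-grey plastic insert fixed in the first rack, in which the small round vial stands at the start: 57 x 57 mm, 14 mm high, with a 42 mm square socket whose floor is 4 mm above its underside. It stays in the rack. Origin: centre of its underside, 4 mm above the work surface; x along the row. Which of the four places in the row it has varies.
There are look-alikes about, which are no part of the job. What is shaped like the serum but blue is not meant.

How it is judged:
By the outcome, as a careful person would: the job done as asked, in the order asked, and still so for the second after the job is handed in, with the robot touching nothing.
It also fails if it takes over 115 s, if anything falls off the work surface, if the arm or the gripper's body presses on something with over 40 N, if the wrist force passes 120 N, or if a joint passes its speed limit or range.

### The arm

A 6-joint arm with a two-finger parallel gripper is mounted at the origin on the work surface. World frame = base frame: x ahead of the robot, y to its left, z up, the work surface at z = 0. Lengths are in m, angles in degrees, forces in N, time in s.
With the tool pointing down it reaches from about 0.4 to 0.825 m from the base axis. Payload 7 kg.
Tool frame: the origin (TCP) lies on the centre line of the jaws, within the pads' length; the fingertips stand 8 mm ahead of it and the grasp point (between the pads) lies 11 mm behind it; z points along the fingers, y is the line along which they close (so a half turn about z gives the same grasp; the last joint's range is limited). The gripper opens to 88 mm and grips with 3 to 60 N. Pads are 19 mm wide; open, the fingers measure 130 mm over their backs; the gripper's body (78 mm by 193 mm) begins 47 mm behind the grasp point.
Start: joints at [-47.607, 20.546, 0.682, 0, -70.136, -16.507], TCP at [0.295, -0.607, 0.235] pointing down, gripper open.
Joint ranges: [-176.03, 176.03], [-82.01, 121.73], [-58.28, 71.71], [-173.87, 95.51], [-174.79, -0.11], [-173.66, 173.66]. Speed limits (degrees/s): [136.94, 136.94, 172.46, 180, 180, 180].

### API

Orientations are given as [roll, pitch, yaw] about the fixed x, y, z axes, in that order (R = Rz(yaw) Ry(pitch) Rx(roll)).
In Python, from plant import ctrl, vision gives the robot as it stands. The module is installed in compiled form; this text tells all that it offers.
- The arm moves only by the tool move_arm, never from a script. Its argument "moves" is one flat list of numbers, 7 for each row, row after row: the finger opening in cm, from 0 to 8.76, then the shift along the tool's x, y, z in cm, then the turn, a rotation vector about the tool's x, y, z in rad. A call has 1 to 8 rows; each row shifts and turns the commanded pose from where the row before left it, along the tool's axes as they then stand; what a row does not reach is not made up. A row lasts 1/10 s, in which the tool goes at most 50 mm and 8.59 degrees, less where a joint would pass 70% of its speed; a pose out of reach is approached as far as the arm can. A call with a gripper value outside its range is refused whole. The fingers move at their own pace and stop on an object; the grip force is fixed at half the most. Time passes only in rows, so rows that do not move let the fingers close. It gives the time, the measured TCP pose, the force, the opening and the grip force at its end, in the units of the state.
- ctrl.get_obs(): the state, without advancing time (a new reading comes with each control period).
- vision.snapshot(name): name is "scene" or "top" or "wrist"; returns (picture, depth): 384x512x3 uint8, red, green, blue; 384x512 float32, m along the optical axis (not along the pixel's ray), 0 where there is no reading.
- vision.camera_model(name): a dict with "vertical_fov" (degrees; the focal length in pixels is half the picture's height over the tangent of half this angle, whatever the lens; pixels are square), "cx", "cy" (the principal point, pixels), "cam_to_world" (4x4, takes a point from camera to world coordinates). Camera axes: x right, y down, z forward; pixel columns grow to the right and rows downward; lengths in m; the calibration is good to about 2 mm. A picture is of the moment at which its call begins: read the wrist's pose just before it. camera_model takes no time and is no camera call; for the wrist camera it gives the pose at the moment of the call.
- ctrl.close_job(): hands the job in; it is judged then, once.
The state is a dict: "clock": time; "joint_pos": joint angles; "qvel": joint speeds; "tau": joint torques, N m; "tool_pos": TCP position; "orientation": TCP orientation; "force": force on the tool from outside, world axes, zero at the start; "moment": the same for the moment, N m; "opening": finger opening in m; "gripper_force": force on a finger pad.
Only numpy, scipy, OpenCV 4.12 (cv2) and the standard library are available. Lean on these libraries where they do the work, as an engineer would, in place of code of your own. Each camera call takes 0.05 s, during which the arm holds its last target. There are 200 camera calls.

## Working session

There is one attempt and no reset: what is moved stays moved. The work goes in short steps, Python scripts to look and compute and a tool call to move; the robot and the scene stay as the last step left them, time stands still between calls to the robot, and variables do not carry over. Pictures are saved under pics/ and viewed, at most 14 in all, crops included, and the job is handed in when it is done.

Besides the shell and the picture viewer there is one more tool, called by a JSON object that holds its "api" and its "payload", one argument or row to a line. move_arm: Moves the arm, as the interface text tells. Its arguments: {"type":"object","properties":{"moves":{"type":"array"}},"required":["moves"]}

```bash
mkdir -p pics
cat > h.py <<'E'
import numpy as np,cv2
from plant import ctrl,vision
def cam(n):
    m=vision.camera_model(n); p,d=vision.snapshot(n); return m,p,d
def save(p,f): cv2.imwrite('pics/'+f,p[:,:,::-1])
def pt(m,d,u,v,z=None):
    f=192/np.tan(np.radians(m['vertical_fov']/2)); T=np.array(m['cam_to_world'])
    r=T[:3,:3]@np.array([(u-m['cx'])/f,(v-m['cy'])/f,1]); o=T[:3,3]
    return o+r*((z-o[2])/r[2] if z is not None else d[int(v),int(u)])
E
python3 - <<'E'
from h import *
o=ctrl.get_obs();print(o)
for n in('top','scene'):
    m,p,d=cam(n);save(cv2.resize(p,(768,576)),n+'1.png');np.savez(n+'.npz',p=p,d=d,m=m);print(m)
E
```

```text
{'clock': 0.0, 'joint_pos': array([-4.76066596e+01,  2.05919316e+01,  6.34927581e-01, -2.17740291e-02,
       -7.01363044e+01, -1.65060183e+01]), 'qvel': array([ 0.0040003 ,  0.09381378,  0.019845  ,  0.00972035, -0.0108001 ,
        0.18257318]), 'tau': array([ 3.30801277e-04, -5.82726073e+01,  2.93056262e+01,  6.99755609e+00,
        6.77667311e-03, -1.99087417e-04]), 'tool_pos': array([ 0.29447726, -0.60685118,  0.23362064]), 'orientation': array([ 1.79904721e+02, -6.88774932e-03, -1.54120087e+02]), 'force': array([ 0.204731  ,  0.82883189, -0.54039118]), 'moment': array([ 0.03578792,  0.03732112, -0.02761985]), 'gripper_force': 0.0, 'opening': 0.0877600856790972}
{'vertical_fov': 57.528119813864926, 'cx': 252.50668180040603, 'cy': 194.05644760653456, 'cam_to_world': array([[-0.01208431, -0.99092642,  0.13386109,  0.3934259 ],
       [-0.99987121,  0.01338876,  0.00884889, -0.0327314 ],
       [-0.01056084, -0.13373692, -0.9909606 ,  0.67853012],
       [ 0.        ,  0.        ,  0.        ,  1.        ]])}
{'vertical_fov': 50.92477753486088, 'cx': 256.0648781797004, 'cy': 188.6270205810229, 'cam_to_world': array([[ 0.28342189,  0.73370111, -0.61753924,  1.00020507],
       [ 0.95898698, -0.2141509 ,  0.18569695, -0.1603498 ],
       [ 0.00399947, -0.64484268, -0.76430486,  0.66578472],
       [ 0.        ,  0.        ,  0.        ,  1.        ]])}
```

View pics/top1.png

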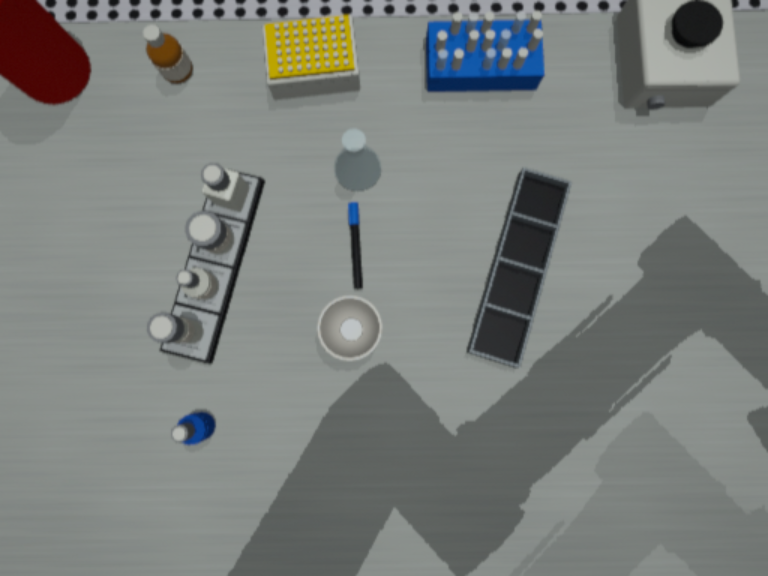

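View pics/scene1.png

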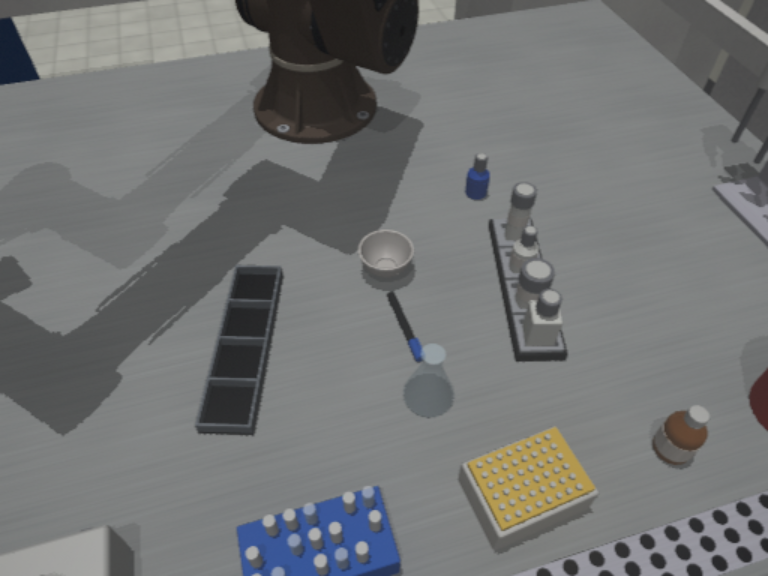

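The top view shows the source rack at left, with the near-to-far order tube (162,327), serum (186,278), jar (204,229), square (214,176). The target rack is at right, corners (521,170), (569,182), (518,366), (468,354).
Possible mix-ups are the blue vial (190,430), the amber bottle (165,50), the flask (357,165) and the white tubes in the blue block (485,45). I reject all of them, because the four wanted containers are the ones standing in the grey inserts. A close crop will check this.

Run:
```python
from h import *
z=np.load('top.npz',allow_pickle=True);p=z['p']
a=cv2.resize(p[105:250,90:190],None,fx=4,fy=4,interpolation=cv2.INTER_CUBIC)
b=cv2.resize(p[105:250,300:390],None,fx=4,fy=4,interpolation=cv2.INTER_CUBIC)
save(np.hstack([a,b]),'crop.png')
```

```text
(no output)
```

View pics/crop.png

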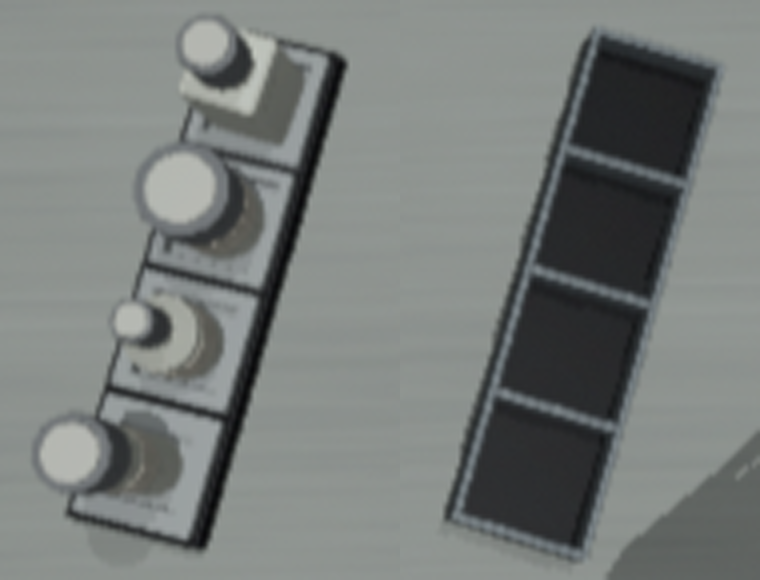

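Run:
```python
from h import *
z=np.load('top.npz',allow_pickle=True);m=z['m'].item();d=z['d']
P={}
for n,x,y,h in[('tube',71,455,.102),('serum',133,321,.082),('jar',182,187,.072),('square',209,45,.092)]:
    P[n]=pt(m,d,90+x/4,105+y/4,h);print(n,P[n].round(4),pt(m,d,90+x/4,105+y/4).round(4))
c=np.array([pt(m,d,300+(x-400)/4,105+y/4,.02) for x,y in[(595,29),(720,68),(583,559),(453,518)]])
print(c.round(4)); C=c.mean(0);ax=c[0]+c[1]-c[2]-c[3];ax/=np.linalg.norm(ax)
print('len',np.linalg.norm(c[0]-c[3]),np.linalg.norm(c[1]-c[0]),'C',C,'yaw',np.degrees(np.arctan2(ax[1],ax[0])))
for k in(-.093,-.031,.031,.093):
    b=(C+k*ax)[:2];print(k,b.round(4),np.hypot(*b).round(3))
v=P['square']-P['tube'];print('src yaw',np.degrees(np.arctan2(v[1],v[0])),np.linalg.norm(v[:2]))
```

```text
tube [0.4333 0.2125 0.102 ] [0.4333 0.2126 0.1018]
serum [0.4924 0.1965 0.082 ] [0.4922 0.196  0.0833]
jar [0.5544 0.1807 0.072 ] [0.5546 0.181  0.0712]
square [0.6127 0.1639 0.092 ] [0.613  0.1641 0.0913]
[[ 0.6413 -0.217   0.02  ]
 [ 0.6205 -0.2767  0.02  ]
 [ 0.385  -0.199   0.02  ]
 [ 0.4046 -0.1394  0.02  ]]
len 0.24906469255636585 0.0631768996157937 C [ 0.51286763 -0.20802225  0.02      ] yaw -18.220139790676573
-0.093 [ 0.4245 -0.1789] 0.461
-0.031 [ 0.4834 -0.1983] 0.523
0.031 [ 0.5423 -0.2177] 0.584
0.093 [ 0.6012 -0.2371] 0.646
src yaw -15.159749514041332 0.18585976202472426
```

Rack order confirmed: tube, serum, jar, square from near to far, all in the grey inserts. The plan is to grip across the row with tool yaw about -15°, turning first and then translating.

{"api": "move_arm", "payload": {
  "moves": [8.76, 0, 0, 0, 0, 0, -0.143, 8.76, 0, 0, 0, 0, 0, -0.143, 8.76, 0, 0, 0, 0, 0, -0.143, 8.76, 0, 0, 0, 0, 0, -0.143, 8.76, 0, 0, 0, 0, 0, -0.143, 8.76, 0, 0, 0, 0, 0, -0.143, 8.76, 0, 0, 0, 0, 0, -0.143, 8.76, 0, 0, 0, 0, 0, -0.143]
}}

```text
clock: 0.9
tool_pos: [0.2945, -0.607, 0.234]
orientation: [180.0, 0.1, -88.2]
force: [-0.0, 0.5, 0.0]
opening: 0.0875
gripper_force: 0.0
```

{"api": "move_arm", "payload": {
  "moves": [8.76, 0, 0, 0, 0, 0, -0.143, 8.76, 0, 0, 0, 0, 0, -0.143, 8.76, 0, 0, 0, 0, 0, -0.143, 8.76, 0, 0, 0, 0, 0, -0.143, 8.76, 0, 0, 0, 0, 0, -0.143, 8.76, 0, 0, 0, 0, 0, -0.143, 8.76, 0, 0, 0, 0, 0, -0.143, 8.76, 0, 0, 0, 0, 0, -0.143]
}}

```text
clock: 1.7
tool_pos: [0.2946, -0.607, 0.234]
orientation: [-180.0, 0.0, -22.7]
force: [0.5, -0.3, 1.1]
opening: 0.0877
gripper_force: 0.0
```

{"api": "move_arm", "payload": {
  "moves": [8.76, 0, 0, 0, 0, 0, -0.137, 8.76, 1.47, -4.37, 0, 0, 0, 0, 8.76, 1.47, -4.37, 0, 0, 0, 0, 8.76, 1.47, -4.37, 0, 0, 0, 0, 8.76, 1.47, -4.37, 0, 0, 0, 0, 8.76, 1.47, -4.37, 0, 0, 0, 0, 8.76, 1.47, -4.37, 0, 0, 0, 0, 8.76, 1.47, -4.37, 0, 0, 0, 0]
}}

```text
clock: 2.5
tool_pos: [0.4746, -0.3371, 0.2344]
orientation: [-180.0, 0.0, -15.2]
force: [0.6, 0.1, 0.0]
opening: 0.0874
gripper_force: 0.0
```

{"api": "move_arm", "payload": {
  "moves": [8.76, 1.47, -4.37, 0, 0, 0, 0, 8.76, -1.8, -4.34, 0, 0, 0, 0, 8.76, -1.8, -4.34, 0, 0, 0, 0, 8.76, -1.8, -4.34, 0, 0, 0, 0, 8.76, -1.8, -4.34, 0, 0, 0, 0, 8.76, -1.8, -4.34, 0, 0, 0, 0, 8.76, -1.8, -4.34, 0, 0, 0, 0, 8.76, -1.8, -4.34, 0, 0, 0, 0]
}}

```text
clock: 3.3
tool_pos: [0.4567, 0.0272, 0.2346]
orientation: [-180.0, -0.0, -15.2]
force: [0.7, -0.3, -0.9]
opening: 0.088
gripper_force: 0.0
```

{"api": "move_arm", "payload": {
  "moves": [8.76, -1.8, -4.34, 0, 0, 0, 0, 8.76, -1.8, -4.34, 0, 0, 0, 0, 8.76, -1.8, -4.34, 0, 0, 0, 0, 8.76, -1.8, -4.34, 0, 0, 0, 0, 8.76, 0, 0, 0, 0, 0, 0, 8.76, 0, 0, 0, 0, 0, 0]
}}

```text
clock: 3.9
tool_pos: [0.4329, 0.2128, 0.2341]
orientation: [179.9, 0.0, -15.0]
force: [0.0, -0.5, -0.7]
opening: 0.0875
gripper_force: 0.0
```

Run:
```python
from h import *
m,p,d=cam('wrist');save(p,'w1.png')
T=np.array(m['cam_to_world']);f=192/np.tan(np.radians(m['vertical_fov']/2))
for n,P in dict(tube=[.4333,.2125,.102],serum=[.4924,.1965,.082],jar=[.5544,.1807,.072],square=[.6127,.1639,.092]).items():
    q=T[:3,:3].T@(np.array(P)-T[:3,3]);print(n,q[:2]/q[2]*f+[m['cx'],m['cy']])
```

```text
tube [255.91790733 185.94216751]
serum [256.09312955 125.00136643]
jar [255.32814631  60.77762717]
square [256.39901482 -16.62640059]
```

View pics/w1.png

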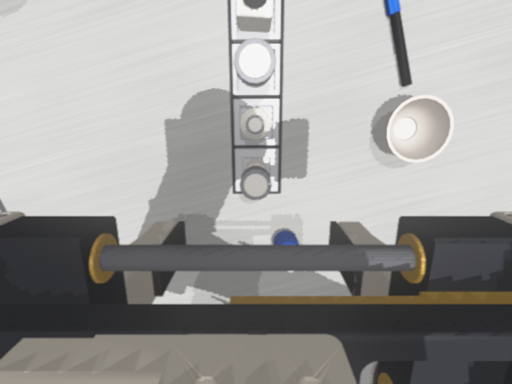

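The wrist view shows tube cap (256,184), serum (255,125) and jar (255,61), all within 2 px of my predictions. I'll descend on the tube.

{"api": "move_arm", "payload": {
  "moves": [8.76, 0, 0, 4, 0, 0, 0, 8.76, 0, 0, 4, 0, 0, 0, 8.76, 0, 0, 4, 0, 0, 0, 8.76, 0, 0, 2, 0, 0, 0, 8.76, 0, 0, 1.5, 0, 0, 0, 8.76, 0, 0, 0, 0, 0, 0, 8.76, 0, 0, 0, 0, 0, 0]
}}

```text
clock: 4.65
tool_pos: [0.4339, 0.211, 0.0799]
orientation: [180.0, -0.0, -15.2]
force: [0.7, 0.3, 1.0]
opening: 0.0875
gripper_force: 0.0
```

{"api": "move_arm", "payload": {
  "moves": [0, 0, 0, 0, 0, 0, 0, 0, 0, 0, 0, 0, 0, 0, 0, 0, 0, 0, 0, 0, 0, 0, 0, 0, 0, 0, 0, 0, 0, 0, 0, 0, 0, 0, 0, 0, 0, 0, 0, 0, 0, 0, 0, 0, 0, 0, 0, 0, 0]
}}

```text
clock: 5.35
tool_pos: [0.4335, 0.212, 0.0796]
orientation: [180.0, -0.0, -15.2]
force: [0.3, 0.2, 0.8]
opening: 0.037
gripper_force: 0.1
```

{"api": "move_arm", "payload": {
  "moves": [0, 0, 0, 0, 0, 0, 0, 0, 0, 0, 0, 0, 0, 0, 0, 0, 0, -1, 0, 0, 0, 0, 0, 0, -3, 0, 0, 0, 0, 0, 0, -3, 0, 0, 0, 0, 0, 0, -3, 0, 0, 0, 0, 0, 0, -2, 0, 0, 0, 0, 0, 0, -1, 0, 0, 0]
}}

```text
clock: 6.15
tool_pos: [0.4341, 0.2124, 0.2122]
orientation: [-179.8, -0.1, -15.2]
force: [0.1, 0.5, -0.3]
opening: 0.0332
gripper_force: 30.0
```

{"api": "move_arm", "payload": {
  "moves": [0, 1.17, 1.63, 0, 0, 0, 0, 0, 2.33, 3.25, 0, 0, 0, 0, 0, 2.33, 3.25, 0, 0, 0, 0, 0, 2.33, 3.25, 0, 0, 0, 0, 0, 2.33, 3.25, 0, 0, 0, 0, 0, 2.33, 3.25, 0, 0, 0, 0, 0, 2.33, 3.25, 0, 0, 0, 0, 0, 2.33, 3.25, 0, 0, 0, 0]
}}

```text
clock: 6.95
tool_pos: [0.5383, -0.0708, 0.2092]
orientation: [180.0, 0.1, -15.2]
force: [0.9, -0.3, 0.0]
opening: 0.0336
gripper_force: 30.0
```

{"api": "move_arm", "payload": {
  "moves": [0, 2.33, 3.25, 0, 0, 0, 0, 0, 2.33, 3.25, 0, 0, 0, 0, 0, 2.33, 3.25, 0, 0, 0, 0, 0, 2.33, 3.25, 0, 0, 0, 0, 0, 1.17, 1.63, 0, 0, 0, 0, 0, 0, 0, 0, 0, 0, 0.053, 0, 0, 0, 0, 0, 0, 0, 0, 0, 0, 0, 0, 0, 0]
}}

```text
clock: 7.75
tool_pos: [0.6009, -0.2375, 0.209]
orientation: [180.0, 0.1, -18.1]
force: [-0.0, 0.3, -0.8]
opening: 0.0336
gripper_force: 30.0
```

Run:
```python
from h import *
print({k:np.round(v,4) for k,v in ctrl.get_obs().items() if k in('tool_pos','orientation','force')})
m,p,d=cam('wrist');m2,p2,d2=cam('scene')
save(np.hstack([p[:, 130:400],cv2.resize(p2[100:330,80:300],None,fx=1.67,fy=1.67)[:384]]),'w2.png')
```

```text
{'tool_pos': array([ 0.6009, -0.2375,  0.209 ]), 'orientation': array([ 1.799948e+02,  6.770000e-02, -1.813460e+01]), 'force': array([-0.0422,  0.3003, -0.8307])}
```

View pics/w2.png

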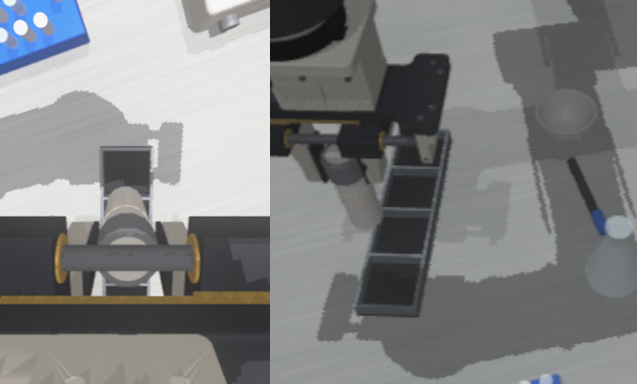

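Run:
```python
from h import *
for n in('scene','wrist'):
  m=vision.camera_model(n)
  T=np.array(m['cam_to_world']);f=192/np.tan(np.radians(m['vertical_fov']/2))
  for z in(.1374,.2074,.2314):
    q=T[:3,:3].T@(np.array([.601,-.2375,z])-T[:3,3]);u,v=q[:2]/q[2]*f+[m['cx'],m['cy']]
    print(n,z,((u-80)*1.67+270,(v-100)*1.67) if n=='scene' else (u-130,v))
```

```text
scene 0.1374 (np.float64(363.67946273715114), np.float64(216.13322371834684))
scene 0.2074 (np.float64(345.6028610949443), np.float64(170.2130190773216))
scene 0.2314 (np.float64(338.61596210537334), np.float64(152.4641170570355))
wrist 0.1374 (np.float64(125.97935455120947), np.float64(203.8555900241567))
wrist 0.2074 (np.float64(125.51997622603827), np.float64(239.31806828521115))
wrist 0.2314 (np.float64(125.26247210611083), np.float64(259.1965295766846))
```

The predicted axis points match the picture, so the tube hangs upright over the far bay. I'll lower it.

{"api": "move_arm", "payload": {
  "moves": [0, 0, 0, 3, 0, 0, 0, 0, 0, 0, 4, 0, 0, 0, 0, 0, 0, 3, 0, 0, 0, 0, 0, 0, 2, 0, 0, 0, 0, 0, 0, 0.8, 0, 0, 0, 0, 0, 0, 0.2, 0, 0, 0, 0, 0, 0, 0.2, 0, 0, 0, 0, 0, 0, 0, 0, 0, 0]
}}

```text
clock: 8.65
tool_pos: [0.6021, -0.2377, 0.0788]
orientation: [-180.0, -0.1, -18.2]
force: [0.4, -0.0, -0.1]
opening: 0.0335
gripper_force: 30.0
```

{"api": "move_arm", "payload": {
  "moves": [0, 0, 0, 0.1, 0, 0, 0, 0, 0, 0, 0.1, 0, 0, 0, 0, 0, 0, 0, 0, 0, 0]
}}

```text
clock: 8.95
tool_pos: [0.6014, -0.2378, 0.0758]
orientation: [-180.0, -0.0, -18.2]
force: [0.5, -0.3, -1.3]
opening: 0.0334
gripper_force: 30.0
```

{"api": "move_arm", "payload": {
  "moves": [0, 0, 0, 0.1, 0, 0, 0, 0, 0, 0, 0, 0, 0, 0]
}}

```text
clock: 9.15
tool_pos: [0.602, -0.2379, 0.0755]
orientation: [180.0, -0.1, -18.2]
force: [-1.1, 2.0, 5.2]
opening: 0.0336
gripper_force: 30.0
```

{"api": "move_arm", "payload": {
  "moves": [0, 0, 0, 0.05, 0, 0, 0, 0, 0, 0, 0, 0, 0, 0]
}}

```text
clock: 9.35
tool_pos: [0.6022, -0.238, 0.0754]
orientation: [180.0, -0.1, -18.2]
force: [-1.0, 2.1, 7.8]
opening: 0.0332
gripper_force: 30.0
```

{"api": "move_arm", "payload": {
  "moves": [5, 0, 0, 0, 0, 0, 0, 5, 0, 0, 0, 0, 0, 0, 5, 0, 0, 0, 0, 0, 0, 5, 0, 0, 0, 0, 0, 0, 5, 0, 0, -1, 0, 0, 0, 5, 0, 0, -4, 0, 0, 0, 5, 0, 0, -4, 0, 0, 0, 5, 0, 0, -4, 0, 0, 0]
}}

```text
clock: 10.15
tool_pos: [0.6012, -0.2378, 0.2062]
orientation: [180.0, -0.0, -18.2]
force: [0.7, -0.4, 1.2]
opening: 0.0502
gripper_force: 0.0
```

Run:
```python
from h import *
m,p,d=cam('wrist');m2,p2,d2=cam('scene')
save(np.hstack([p[:, 130:400],cv2.resize(p2[100:330,80:300],None,fx=1.67,fy=1.67)[:384]]),'w3.png')
```

```text
(no output)
```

View pics/w3.png

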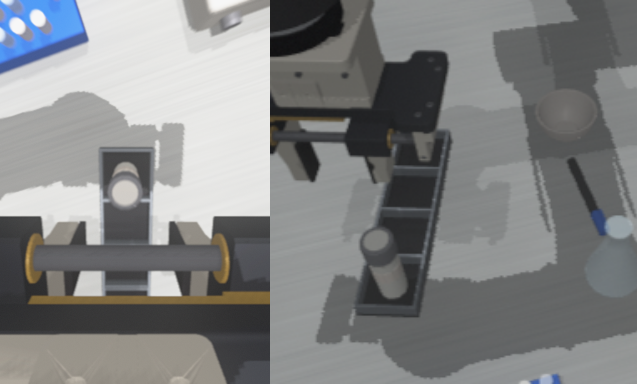

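The tube stands upright in the far bay: cap at (125,190) in the wrist half, base at (388,290) in the scene half. Next the serum.

{"api": "move_arm", "payload": {
  "moves": [6, 0, 0, 0, 0, 0, -0.053, 6, -2.18, -3.9, 0, 0, 0, 0, 6, -2.18, -3.9, 0, 0, 0, 0, 6, -2.18, -3.9, 0, 0, 0, 0, 6, -2.18, -3.9, 0, 0, 0, 0, 6, -2.18, -3.9, 0, 0, 0, 0, 6, -2.18, -3.9, 0, 0, 0, 0, 6, -2.18, -3.9, 0, 0, 0, 0]
}}

```text
clock: 11.05
tool_pos: [0.5249, 0.0673, 0.2048]
orientation: [-180.0, -0.1, -15.2]
force: [1.1, -0.2, -0.3]
opening: 0.06
gripper_force: 0.0
```

{"api": "move_arm", "payload": {
  "moves": [6, -2.18, -3.9, 0, 0, 0, 0, 6, -2.18, -3.9, 0, 0, 0, 0, 6, -2.18, -3.9, 0, 0, 0, 0, 6, 0, 0, 0, 0, 0, 0, 6, 0, 0, 0, 0, 0, 0]
}}

```text
clock: 11.55
tool_pos: [0.4927, 0.1968, 0.2045]
orientation: [-180.0, -0.0, -15.0]
force: [0.3, -0.3, -0.1]
opening: 0.06
gripper_force: 0.0
```

{"api": "move_arm", "payload": {
  "moves": [6, 0, 0, 4, 0, 0, 0, 6, 0, 0, 4, 0, 0, 0, 6, 0, 0, 3, 0, 0, 0, 6, 0, 0, 2, 0, 0, 0, 6, 0, 0, 0.6, 0, 0, 0, 6, 0, 0, 0, 0, 0, 0]
}}

```text
clock: 12.15
tool_pos: [0.4931, 0.1946, 0.0678]
orientation: [179.9, 0.0, -15.2]
force: [0.3, -0.5, -0.1]
opening: 0.0597
gripper_force: 0.0
```

{"api": "move_arm", "payload": {
  "moves": [0, 0, 0, 0, 0, 0, 0, 0, 0, 0, 0, 0, 0, 0, 0, 0, 0, 0, 0, 0, 0, 0, 0, 0, 0, 0, 0, 0, 0, 0, 0, 0, 0, 0, 0, 0, 0, 0, 0, 0, 0, 0, 0, 0, 0, 0, 0, 0, 0, 0, 0, 0, 0, 0, 0, 0]
}}

```text
clock: 12.95
tool_pos: [0.4931, 0.1958, 0.0681]
orientation: [-180.0, -0.0, -15.2]
force: [-0.6, 0.6, 0.9]
opening: 0.0193
gripper_force: 29.8
```

{"api": "move_arm", "payload": {
  "moves": [0, 0, 0, -1, 0, 0, 0, 0, 0, 0, -3, 0, 0, 0, 0, 0, 0, -4, 0, 0, 0, 0, 0, 0, -3, 0, 0, 0, 0, 0, 0, -2, 0, 0, 0, 0, 0, 0, 0, 0, 0, 0]
}}

```text
clock: 13.55
tool_pos: [0.4945, 0.1966, 0.2021]
orientation: [-179.7, -0.2, -15.1]
force: [-0.1, -0.1, -0.7]
opening: 0.0194
gripper_force: 29.8
```

{"api": "move_arm", "payload": {
  "moves": [0, 0.78, 1.93, 0, 0, 0, 0, 0, 1.57, 3.87, 0, 0, 0, 0, 0, 1.57, 3.87, 0, 0, 0, 0, 0, 1.57, 3.87, 0, 0, 0, 0, 0, 1.57, 3.87, 0, 0, 0, 0, 0, 1.57, 3.87, 0, 0, 0, 0, 0, 1.57, 3.87, 0, 0, 0, 0, 0, 1.57, 3.87, 0, 0, 0, 0]
}}

```text
clock: 14.35
tool_pos: [0.5302, -0.1169, 0.1978]
orientation: [180.0, 0.0, -15.2]
force: [1.0, -0.2, -0.6]
opening: 0.0192
gripper_force: 29.8
```

{"api": "move_arm", "payload": {
  "moves": [0, 1.57, 3.87, 0, 0, 0, 0, 0, 1.57, 3.87, 0, 0, 0, 0, 0, 0.78, 1.93, 0, 0, 0, 0, 0, 0, 0, 0, 0, 0, 0.053, 0, 0, 0, 0, 0, 0, 0, 0, 0, 0, 0, 0, 0, 0]
}}

```text
clock: 14.95
tool_pos: [0.5428, -0.2186, 0.1977]
orientation: [180.0, 0.1, -18.1]
force: [0.3, 0.7, -0.2]
opening: 0.0193
gripper_force: 29.8
```

{"api": "move_arm", "payload": {
  "moves": [0, 0, 0, 3, 0, 0, 0, 0, 0, 0, 4, 0, 0, 0, 0, 0, 0, 3, 0, 0, 0, 0, 0, 0, 2, 0, 0, 0, 0, 0, 0, 0.8, 0, 0, 0, 0, 0, 0, 0.3, 0, 0, 0, 0, 0, 0, 0.2, 0, 0, 0, 0, 0, 0, 0, 0, 0, 0]
}}

```text
clock: 15.75
tool_pos: [0.5439, -0.2187, 0.066]
orientation: [-180.0, -0.1, -18.2]
force: [-0.3, -0.7, -0.7]
opening: 0.0193
gripper_force: 29.8
```

{"api": "move_arm", "payload": {
  "moves": [0, 0, 0, 0.1, 0, 0, 0, 0, 0, 0, 0, 0, 0, 0]
}}

```text
clock: 15.95
tool_pos: [0.5435, -0.2188, 0.0647]
orientation: [-180.0, -0.1, -18.2]
force: [-0.4, 0.3, -0.6]
opening: 0.0191
gripper_force: 29.8
```

{"api": "move_arm", "payload": {
  "moves": [0, 0, 0, 0.05, 0, 0, 0, 0, 0, 0, 0, 0, 0, 0]
}}

```text
clock: 16.15
tool_pos: [0.5436, -0.2189, 0.0641]
orientation: [-180.0, -0.1, -18.2]
force: [-0.2, 0.5, 1.7]
opening: 0.0196
gripper_force: 29.8
```

{"api": "move_arm", "payload": {
  "moves": [0, 0, 0, 0.05, 0, 0, 0, 0, 0, 0, 0, 0, 0, 0]
}}

```text
clock: 16.35
tool_pos: [0.5439, -0.2189, 0.064]
orientation: [-180.0, -0.1, -18.2]
force: [-0.4, 0.5, 7.2]
opening: 0.0196
gripper_force: 29.9
```

{"api": "move_arm", "payload": {
  "moves": [3.5, 0, 0, 0, 0, 0, 0, 3.5, 0, 0, 0, 0, 0, 0, 3.5, 0, 0, 0, 0, 0, 0, 3.5, 0, 0, 0, 0, 0, 0, 3.5, 0, 0, -1, 0, 0, 0, 3.5, 0, 0, -4, 0, 0, 0, 7, 0, 0, -4, 0, 0, 0, 7, 0, 0, -4, 0, 0, 0]
}}

```text
clock: 17.15
tool_pos: [0.543, -0.2188, 0.1952]
orientation: [180.0, 0.0, -18.2]
force: [0.6, -0.7, -0.1]
opening: 0.0457
gripper_force: 0.0
```

Run:
```python
from h import *
m,p,d=cam('wrist');m2,p2,d2=cam('scene')
save(np.hstack([p[:, 130:400],cv2.resize(p2[100:330,80:300],None,fx=1.67,fy=1.67)[:384]]),'w4.png')
```

```text
(no output)
```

View pics/w4.png

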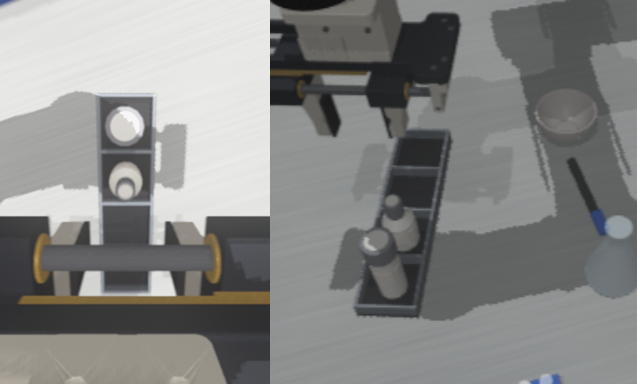

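{"api": "move_arm", "payload": {
  "moves": [7, 0, 0, 0, 0, 0, -0.053, 7, -1.04, -4.31, 0, 0, 0, 0, 7, -1.04, -4.31, 0, 0, 0, 0, 7, -1.04, -4.31, 0, 0, 0, 0, 7, -1.04, -4.31, 0, 0, 0, 0, 7, -1.04, -4.31, 0, 0, 0, 0, 7, -1.04, -4.31, 0, 0, 0, 0, 7, -1.04, -4.31, 0, 0, 0, 0]
}}

```text
clock: 18.05
tool_pos: [0.5517, 0.0933, 0.1939]
orientation: [-180.0, -0.0, -15.2]
force: [0.6, -0.1, -0.4]
opening: 0.0702
gripper_force: 0.0
```

{"api": "move_arm", "payload": {
  "moves": [7, -1.04, -4.31, 0, 0, 0, 0, 7, -1.04, -4.31, 0, 0, 0, 0, 7, 0, 0, 0, 0, 0, 0, 7, 0, 0, 0, 0, 0, 0]
}}

```text
clock: 18.45
tool_pos: [0.5541, 0.1811, 0.1932]
orientation: [180.0, 0.0, -15.1]
force: [-0.3, -1.0, -0.5]
opening: 0.0698
gripper_force: 0.0
```

The serum and tube stand upright in their bays: caps at (125,187) and (125,125), wrist half. Next the jar.

{"api": "move_arm", "payload": {
  "moves": [7, 0, 0, 4, 0, 0, 0, 7, 0, 0, 4, 0, 0, 0, 7, 0, 0, 3.2, 0, 0, 0, 7, 0, 0, 2, 0, 0, 0, 7, 0, 0, 1, 0, 0, 0, 7, 0, 0, 0, 0, 0, 0]
}}

```text
clock: 19.05
tool_pos: [0.5539, 0.1788, 0.0502]
orientation: [179.9, 0.1, -15.2]
force: [-0.5, -0.9, 0.8]
opening: 0.07
gripper_force: 0.0
```

{"api": "move_arm", "payload": {
  "moves": [0, 0, 0, 0, 0, 0, 0, 0, 0, 0, 0, 0, 0, 0, 0, 0, 0, 0, 0, 0, 0, 0, 0, 0, 0, 0, 0, 0, 0, 0, 0, 0, 0, 0, 0, 0, 0, 0, 0, 0, 0, 0]
}}

```text
clock: 19.65
tool_pos: [0.5551, 0.1806, 0.0519]
orientation: [-179.9, -0.1, -15.1]
force: [-1.0, 2.1, 5.5]
opening: 0.0436
gripper_force: 30.0
```

{"api": "move_arm", "payload": {
  "moves": [0, 0, 0, -1, 0, 0, 0, 0, 0, 0, -3, 0, 0, 0, 0, 0, 0, -4, 0, 0, 0, 0, 0, 0, -3, 0, 0, 0, 0, 0, 0, -2, 0, 0, 0, 0, 0, 0, 0, 0, 0, 0]
}}

```text
clock: 20.25
tool_pos: [0.5556, 0.1807, 0.1848]
orientation: [-179.8, -0.2, -15.2]
force: [0.7, 0.2, -0.2]
opening: 0.0434
gripper_force: 30.0
```

{"api": "move_arm", "payload": {
  "moves": [0, 0.17, 2.13, 0, 0, 0, 0, 0, 0.34, 4.27, 0, 0, 0, 0, 0, 0.34, 4.27, 0, 0, 0, 0, 0, 0.34, 4.27, 0, 0, 0, 0, 0, 0.34, 4.27, 0, 0, 0, 0, 0, 0.34, 4.27, 0, 0, 0, 0, 0, 0.34, 4.27, 0, 0, 0, 0, 0, 0.34, 4.27, 0, 0, 0, 0]
}}

```text
clock: 21.05
tool_pos: [0.4931, -0.1376, 0.1801]
orientation: [180.0, 0.1, -15.2]
force: [1.7, -0.6, -0.5]
opening: 0.0436
gripper_force: 30.0
```

{"api": "move_arm", "payload": {
  "moves": [0, 0.34, 4.27, 0, 0, 0, 0, 0, 0.17, 2.13, 0, 0, 0, 0, 0, 0, 0, 0, 0, 0, 0.053, 0, 0, 0, 0, 0, 0, 0, 0, 0, 0, 0, 0, 0, 0]
}}

```text
clock: 21.55
tool_pos: [0.4824, -0.1988, 0.1803]
orientation: [180.0, 0.1, -18.2]
force: [0.1, 0.0, -0.5]
opening: 0.0437
gripper_force: 30.0
```

Run:
```python
from h import *
m,p,d=cam('wrist');m2,p2,d2=cam('scene')
save(np.hstack([p[:, 130:400],cv2.resize(p2[60:290,80:300],None,fx=1.67,fy=1.67)[:384]]),'w5.png')
```

```text
(no output)
```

View pics/w5.png

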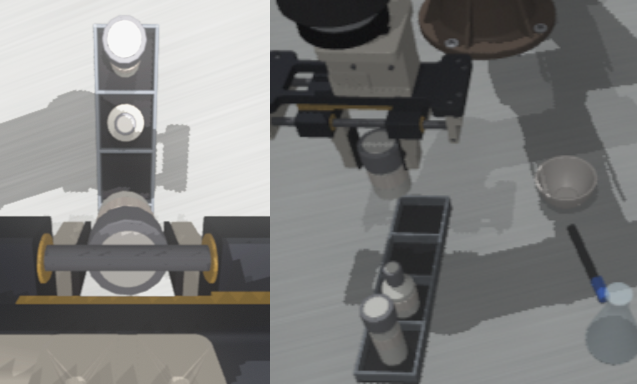

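The jar hangs straight (lid (128,255), wrist half), with the serum (125,123) and tube (125,45) ahead of it. I'll lower it.

{"api": "move_arm", "payload": {
  "moves": [0, 0, 0, 3, 0, 0, 0, 0, 0, 0, 4, 0, 0, 0, 0, 0, 0, 3, 0, 0, 0, 0, 0, 0, 2, 0, 0, 0, 0, 0, 0, 0.8, 0, 0, 0, 0, 0, 0, 0.2, 0, 0, 0, 0, 0, 0, 0.1, 0, 0, 0, 0, 0, 0, 0, 0, 0, 0]
}}

```text
clock: 22.45
tool_pos: [0.4842, -0.1986, 0.0511]
orientation: [-180.0, -0.1, -18.2]
force: [0.7, -0.5, -1.1]
opening: 0.0438
gripper_force: 30.0
```

{"api": "move_arm", "payload": {
  "moves": [0, 0, 0, 0.1, 0, 0, 0, 0, 0, 0, 0, 0, 0, 0]
}}

```text
clock: 22.65
tool_pos: [0.4837, -0.1987, 0.0497]
orientation: [-180.0, -0.1, -18.2]
force: [-0.3, -0.8, -0.6]
opening: 0.0433
gripper_force: 30.0
```

{"api": "move_arm", "payload": {
  "moves": [0, 0, 0, 0.1, 0, 0, 0, 0, 0, 0, 0, 0, 0, 0]
}}

```text
clock: 22.85
tool_pos: [0.4834, -0.1987, 0.0482]
orientation: [-180.0, -0.0, -18.2]
force: [-0.3, 0.0, -0.9]
opening: 0.0435
gripper_force: 30.0
```

{"api": "move_arm", "payload": {
  "moves": [0, 0, 0, 0.05, 0, 0, 0, 0, 0, 0, 0, 0, 0, 0]
}}

```text
clock: 23.05
tool_pos: [0.4836, -0.1988, 0.0479]
orientation: [180.0, -0.0, -18.2]
force: [-1.2, 0.5, 4.8]
opening: 0.043
gripper_force: 30.0
```

{"api": "move_arm", "payload": {
  "moves": [0, 0, 0, 0.05, 0, 0, 0, 0, 0, 0, 0, 0, 0, 0]
}}

```text
clock: 23.25
tool_pos: [0.4839, -0.1988, 0.0479]
orientation: [180.0, -0.1, -18.2]
force: [-0.5, 1.4, 9.3]
opening: 0.0436
gripper_force: 30.0
```

{"api": "move_arm", "payload": {
  "moves": [6.5, 0, 0, 0, 0, 0, 0, 6.5, 0, 0, 0, 0, 0, 0, 6.5, 0, 0, 0, 0, 0, 0, 6.5, 0, 0, 0, 0, 0, 0, 6.5, 0, 0, -1, 0, 0, 0, 6.5, 0, 0, -4, 0, 0, 0, 6.5, 0, 0, -5, 0, 0, 0, 6.5, 0, 0, -5, 0, 0, 0]
}}

```text
clock: 24.05
tool_pos: [0.4827, -0.1987, 0.1993]
orientation: [180.0, 0.0, -18.2]
force: [1.4, 0.5, -0.3]
opening: 0.065
gripper_force: 0.0
```

{"api": "move_arm", "payload": {
  "moves": [6.5, 0, 0, 0, 0, 0, -0.053, 6.5, 0.33, -4.26, 0, 0, 0, 0, 6.5, 0.33, -4.26, 0, 0, 0, 0, 6.5, 0.33, -4.26, 0, 0, 0, 0, 6.5, 0.33, -4.26, 0, 0, 0, 0, 6.5, 0.33, -4.26, 0, 0, 0, 0, 6.5, 0.33, -4.26, 0, 0, 0, 0, 6.5, 0.33, -4.26, 0, 0, 0, 0]
}}

```text
clock: 24.85
tool_pos: [0.584, 0.0848, 0.198]
orientation: [-180.0, -0.0, -15.2]
force: [0.2, -0.0, 0.3]
opening: 0.0651
gripper_force: 0.0
```

{"api": "move_arm", "payload": {
  "moves": [6.5, 0.33, -4.26, 0, 0, 0, 0, 6.5, 0.33, -4.26, 0, 0, 0, 0, 6.5, 0, 0, 0, 0, 0, 0, 6.5, 0, 0, 0, 0, 0, 0]
}}

```text
clock: 25.25
tool_pos: [0.6122, 0.1645, 0.197]
orientation: [180.0, 0.0, -15.1]
force: [0.4, 0.1, 0.0]
opening: 0.0651
gripper_force: 0.0
```

Run:
```python
from h import *
m,p,d=cam('top');save(cv2.resize(p,(768,576)),'t2.png')
```

```text
(no output)
```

View pics/t2.png

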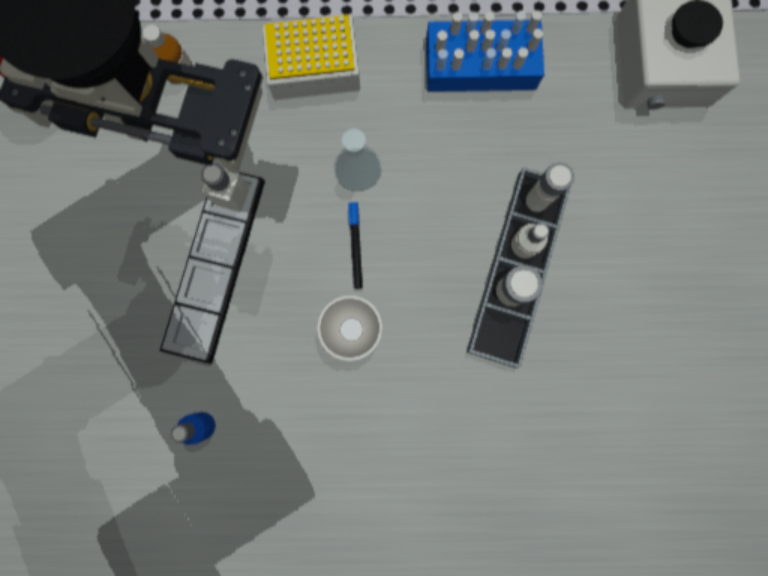

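Tube (558,178), serum (535,238) and jar (522,285) are all upright in their bays. The last one is the square bottle at (215,178).

{"api": "move_arm", "payload": {
  "moves": [6.5, 0, 0, 4, 0, 0, 0, 6.5, 0, 0, 4, 0, 0, 0, 6.5, 0, 0, 2.5, 0, 0, 0, 6.5, 0, 0, 1.2, 0, 0, 0, 6.5, 0, 0, 0.6, 0, 0, 0, 6.5, 0, 0, 0, 0, 0, 0]
}}

```text
clock: 25.9
tool_pos: [0.6126, 0.1631, 0.0745]
orientation: [-180.0, -0.0, -15.2]
force: [0.1, 0.2, -0.4]
opening: 0.065
gripper_force: 0.0
```

{"api": "move_arm", "payload": {
  "moves": [0, 0, 0, 0, 0, 0, 0, 0, 0, 0, 0, 0, 0, 0, 0, 0, 0, 0, 0, 0, 0, 0, 0, 0, 0, 0, 0, 0, 0, 0, 0, 0, 0, 0, 0, 0, 0, 0, 0, 0, 0, 0, 0, 0, 0, 0, 0, 0, 0, 0, 0, 0, 0, 0, 0, 0]
}}

```text
clock: 26.7
tool_pos: [0.6125, 0.1637, 0.0742]
orientation: [-180.0, -0.0, -15.2]
force: [0.2, 0.5, 1.7]
opening: 0.0275
gripper_force: 30.0
```

{"api": "move_arm", "payload": {
  "moves": [0, 0, 0, -1, 0, 0, 0, 0, 0, 0, -3, 0, 0, 0, 0, 0, 0, -4, 0, 0, 0, 0, 0, 0, -3, 0, 0, 0, 0, 0, 0, -2, 0, 0, 0, 0, 0, 0, 0, 0, 0, 0]
}}

```text
clock: 27.3
tool_pos: [0.6138, 0.1641, 0.2084]
orientation: [-179.8, -0.3, -15.2]
force: [0.2, -0.8, -1.1]
opening: 0.027
gripper_force: 30.0
```

{"api": "move_arm", "payload": {
  "moves": [0, -0.51, 2.11, 0, 0, 0, 0, 0, -1.02, 4.22, 0, 0, 0, 0, 0, -1.02, 4.22, 0, 0, 0, 0, 0, -1.02, 4.22, 0, 0, 0, 0, 0, -1.02, 4.22, 0, 0, 0, 0, 0, -1.02, 4.22, 0, 0, 0, 0, 0, -1.02, 4.22, 0, 0, 0, 0, 0, -1.02, 4.22, 0, 0, 0, 0]
}}

```text
clock: 28.1
tool_pos: [0.4539, -0.1232, 0.2037]
orientation: [180.0, 0.1, -15.2]
force: [0.3, 0.1, -0.9]
opening: 0.0276
gripper_force: 30.0
```

{"api": "move_arm", "payload": {
  "moves": [0, -1.02, 4.22, 0, 0, 0, 0, 0, -0.51, 2.11, 0, 0, 0, 0, 0, 0, 0, 0, 0, 0, 0.053, 0, 0, 0, 0, 0, 0, 0, 0, 0, 0, 0, 0, 0, 0]
}}

```text
clock: 28.6
tool_pos: [0.4241, -0.1789, 0.2038]
orientation: [180.0, 0.0, -18.1]
force: [0.8, -0.5, -1.8]
opening: 0.0275
gripper_force: 30.0
```

Run:
```python
from h import *
m,p,d=cam('wrist');m2,p2,d2=cam('scene')
save(np.hstack([p[:, 130:400],cv2.resize(p2[60:290,80:300],None,fx=1.67,fy=1.67)[:384]]),'w6.png')
```

```text
(no output)
```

View pics/w6.png

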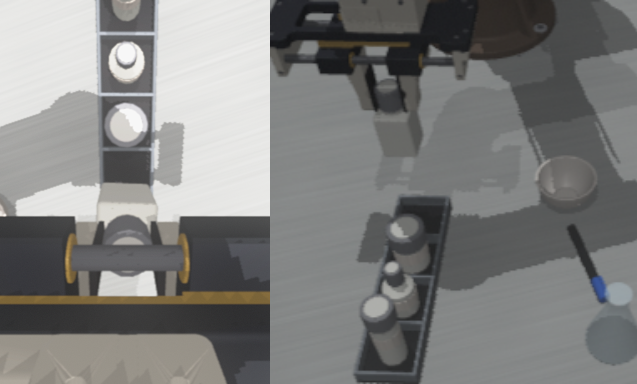

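The bottle hangs straight and square to the near bay (cap (128,245), shoulders (128,195), wrist half). I'll lower it.

{"api": "move_arm", "payload": {
  "moves": [0, 0, 0, 3, 0, 0, 0, 0, 0, 0, 4, 0, 0, 0, 0, 0, 0, 3, 0, 0, 0, 0, 0, 0, 2, 0, 0, 0, 0, 0, 0, 0.8, 0, 0, 0, 0, 0, 0, 0.2, 0, 0, 0, 0, 0, 0, 0.2, 0, 0, 0, 0, 0, 0, 0, 0, 0, 0]
}}

```text
clock: 29.5
tool_pos: [0.4251, -0.1789, 0.0728]
orientation: [-180.0, -0.1, -18.2]
force: [-0.1, -0.3, -0.9]
opening: 0.0275
gripper_force: 30.0
```

{"api": "move_arm", "payload": {
  "moves": [0, 0, 0, 0.1, 0, 0, 0, 0, 0, 0, 0, 0, 0, 0]
}}

```text
clock: 29.7
tool_pos: [0.4247, -0.179, 0.0716]
orientation: [-180.0, -0.1, -18.2]
force: [-0.6, 0.5, -1.5]
opening: 0.0272
gripper_force: 30.0
```

{"api": "move_arm", "payload": {
  "moves": [0, 0, 0, 0.1, 0, 0, 0, 0, 0, 0, 0, 0, 0, 0]
}}

```text
clock: 29.9
tool_pos: [0.4245, -0.179, 0.0702]
orientation: [-180.0, -0.0, -18.2]
force: [-0.6, 0.1, -0.6]
opening: 0.0276
gripper_force: 30.0
```

{"api": "move_arm", "payload": {
  "moves": [0, 0, 0, 0.05, 0, 0, 0, 0, 0, 0, 0, 0, 0, 0]
}}

```text
clock: 30.1
tool_pos: [0.4249, -0.1791, 0.0701]
orientation: [-180.0, -0.1, -18.2]
force: [-0.6, 0.8, 5.1]
opening: 0.0279
gripper_force: 30.0
```

{"api": "move_arm", "payload": {
  "moves": [0, 0, 0, 0.04, 0, 0, 0, 0, 0, 0, 0, 0, 0, 0]
}}

```text
clock: 30.3
tool_pos: [0.4251, -0.1791, 0.07]
orientation: [-180.0, -0.1, -18.2]
force: [-2.0, 2.1, 9.7]
opening: 0.0275
gripper_force: 30.0
```

{"api": "move_arm", "payload": {
  "moves": [5, 0, 0, 0, 0, 0, 0, 5, 0, 0, 0, 0, 0, 0, 5, 0, 0, 0, 0, 0, 0, 5, 0, 0, 0, 0, 0, 0, 5, 0, 0, -1, 0, 0, 0, 5, 0, 0, -4, 0, 0, 0, 5, 0, 0, -5, 0, 0, 0, 5, 0, 0, -5, 0, 0, 0]
}}

```text
clock: 31.1
tool_pos: [0.4237, -0.1791, 0.2215]
orientation: [180.0, 0.0, -18.2]
force: [3.2, -0.3, -0.4]
opening: 0.0501
gripper_force: 0.0
```

{"api": "move_arm", "payload": {
  "moves": [5, 0.5, -4, 0, 0, 0, 0, 5, 0.5, -4, 0, 0, 0, 0, 5, 0.5, -4, 0, 0, 0, 0, 5, 0.5, -4, 0, 0, 0, 0, 5, 0.5, -4, 0, 0, 0, 0, 5, 0.5, -4, 0, 0, 0, 0, 5, 0, 0, 0, 0, 0, 0, 5, 0, 0, 0, 0, 0, 0]
}}

```text
clock: 31.9
tool_pos: [0.5278, 0.0404, 0.2193]
orientation: [180.0, 0.0, -18.1]
force: [0.0, -0.3, 0.6]
opening: 0.0501
gripper_force: 0.0
```

Run:
```python
from h import *
m,p,d=cam('top');m2,p2,d2=cam('scene')
save(np.hstack([cv2.resize(p[95:255,280:400],None,fx=3,fy=3),cv2.resize(p2[160:320,110:230],None,fx=3,fy=3)]),'fin.png')
```

```text
(no output)
```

View pics/fin.png

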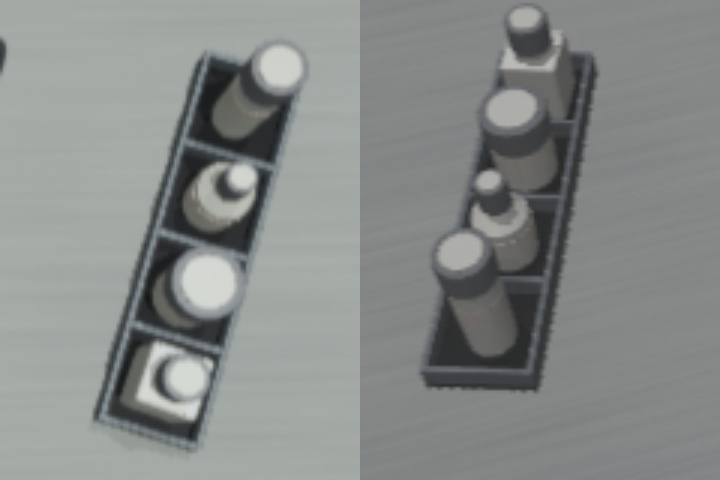

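All four stand upright in their bays. From far to near in the top half they are tube (278,70), serum (240,180), jar (207,282) and square (182,378).

```bash
python3 -c "
from plant import ctrl
print(ctrl.close_job())"
```

```text
the job is handed in; nothing more can be done
None
```

The job is handed in: all four containers stand upright in the target rack in reverse order (tube farthest, then serum, jar, and square nearest), finished at about 32 s of the 115 s allowed; no verdict came back.

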